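# Bolt the weight rack down, heft both canisters and hold up the heavier

## Task

The weight rack has just been set into its nest: first slide the nest's barrel bolt fully home into the rack's keeper, so that the rack cannot shift. Then heft the two look-alike weight canisters in turn to feel which is heavier: lift the one next to the bolt clear of its well, lower it back gently (no dropping) into its own well, then lift the other. Finish still holding the heavier canister, upright and still, about 10 cm above the middle of the lined tray so that I can unscrew it there, with the lighter one standing in its own well, the bolt still home and nothing else disturbed.

Things in the scene. Friction and masses are not known exactly. Their poses are not given: they have to be found in the camera images.
- nest: Aluminium docking plate fixed on the worktop, 104 x 306 x 8 mm. Origin on its underside (worktop level); its y axis runs along its length, towards the bolt end; the plate reaches from y = -141 to +165 mm. Low guides (16 mm above the plate) surround the rack 1 mm clear of it.
- rack_seat (a point): The point on the top face of the nest plate (z = 8 mm) where the centre of the rack's underside stands, 45 mm from the nest's origin towards -y.
- bolt (a joint): Travel of the barrel bolt in m: it slides along the nest's -y axis, towards the rack, from 0 (drawn back) to 0.035 (stop, fully home: the 10 mm rod then reaches 11 mm into the 15 mm keeper bore of the rack). About 2 N of sliding friction, no spring; it stays where it is left. Starts between 0 and 0.010.
- bolt_knob (a point): Middle of the bolt's upright black cylindrical knob, 17 mm in diameter and 28 mm tall, 66 mm above the worktop (knob from 50 to 78 mm). It moves with the bolt. Below it a thin stem joins the rod; the steel guide staples on either side of the knob's path along y are 41 mm high.
- rack: Loose grey plastic block, 72 x 150 x 30 mm, 0.45 kg, lying in the nest, with two round wells and a steel keeper lug (42 mm wide, 14 mm thick, 32 mm tall, with the bore) on its end towards the bolt. Origin: centre of its underside; its y axis runs lengthwise towards the bolt, parallel to the nest's.
- well_near (a point): Centre of the floor of the well next to the bolt (rack y = +40 mm, z = 8 mm). Wells are 49 mm across and 22 mm deep, with a 2 mm chamfer.
- well_far (a point): Centre of the floor of the well away from the bolt (rack y = -40 mm, z = 8 mm).
- canister_near: Loose closed aluminium canister in the well next to the bolt: upright cylinder 46 mm across, 88 mm tall, knurled screw cap of the same diameter above 62 mm; grasp it there. Origin: centre of its underside, z up; seated, 16 mm above the worktop. A loose check weight is hidden inside: one canister weighs 0.22 to 0.30 kg in all, the other 0.48 to 0.64 kg; which is which changes.
- canister_far: The other canister, in the well away from the bolt: same look, size and origin.
- tray: Stainless steel tray with grey felt lining, 150 x 200 x 24 mm (rim to 27 mm), fixed on the worktop to the right. Origin: centre of its underside, at worktop level.
- fittings_box: Bystander: small flat plastic box, 65 x 90 x 26 mm, behind the nest.
- beaker: Bystander: empty glass beaker, 53 mm across, 70 mm tall, behind the tray.
- lab_tape: Bystander: roll of tape lying flat, 69 mm across, 19 mm tall, at the left front.
Things that resemble listed ones, but are neither listed nor needed, are in the scene too. Leave any green or purple look-alike of the canister_far alone.

How it is judged:
On the way, in this order (a step that is already met when the one before it is completed fails the run):
1. the bolt is fully home in the keeper (value of joint bolt above 0.031 m), for 0.2 s.
2. the canister next to the bolt is lifted clear of its well (z of canister_near in the frame of rack above 0.035 m and value of joint bolt above 0.031 m), for 0.2 s.
3. it stands in its own well again, let go (horizontal distance between canister_near and well_near below 0.006 m and z of canister_near in the frame of rack below 0.012 m and angle between canister_near's own z axis and vertical below 0.12 rad and contact force between canister_near and the fingers below 0.2 N), for 0.2 s.
4. the other canister is lifted clear of its well (z of canister_far in the frame of rack above 0.035 m and value of joint bolt above 0.031 m), for 0.2 s.
At the end, for the whole second after the job is handed in: Heavier canister gripped (over 2 N), still, upright within 10 deg, underside 60-180 mm above the worktop, within 50 mm of the tray's middle; the lighter one let go on the floor of its own well (within 6 mm, pressing on the rack with 0.8-3.8 N); bolt over 31 mm; rack within 6 mm of its seat (value of joint bolt above 0.031 m and horizontal distance between rack and rack_seat below 0.006 m and z of rack in the frame of nest below 0.013 m and ((horizontal distance between canister_near and tray below 0.05 m and height (world z) of canister_near between 0.06 and 0.18 m and angle between canister_near's own z axis and vertical below 0.17 rad and linear speed of canister_near below 0.03 m/s and angular speed of canister_near below 0.3 rad/s and contact force between canister_near and the fingers above 2 N and contact force between canister_near and tray below 0.1 N and horizontal distance between canister_far and well_far below 0.006 m and z of canister_far in the frame of rack below 0.012 m and angle between canister_far's own z axis and vertical below 0.12 rad and contact force between canister_far and the fingers below 0.2 N and contact force between canister_far and rack between 0.8 and 3.8 N) or (horizontal distance between canister_far and tray below 0.05 m and height (world z) of canister_far between 0.06 and 0.18 m and angle between canister_far's own z axis and vertical below 0.17 rad and linear speed of canister_far below 0.03 m/s and angular speed of canister_far below 0.3 rad/s and contact force between canister_far and the fingers above 2 N and contact force between canister_far and tray below 0.1 N and horizontal distance between canister_near and well_near below 0.006 m and z of canister_near in the frame of rack below 0.012 m and angle between canister_near's own z axis and vertical below 0.12 rad and contact force between canister_near and the fingers below 0.2 N and contact force between canister_near and rack between 0.8 and 3.8 N))); the arm keeps its last pose, push and grip.
It fails at once if a canister is lifted clear before the bolt is home (z of any of canister_near, canister_far in the frame of rack above 0.035 m and value of joint bolt below 0.028 m).
It fails at once if a canister is let go more than 12 mm above the floor of its well ((z of canister_near in the frame of rack above 0.02 m and contact force between canister_near and the fingers below 0.02 N) or (z of canister_far in the frame of rack above 0.02 m and contact force between canister_far and the fingers below 0.02 N)).
It fails at once if a canister is tipped by more than 30 degrees (angle between any of canister_near, canister_far's own z axis and vertical above 0.52 rad).
It fails at once if the rack is lifted out of its nest (z of rack in the frame of nest above 0.024 m).
It fails at once if the fittings box, beaker or roll of tape is moved by more than 30 mm (distance of any of fittings_box, beaker, lab_tape from where it was at the start of the episode above 0.03 m).
It also fails if it takes over 69 s, if anything falls off the work surface, if the arm or the gripper's body presses on something with over 40 N, if the wrist force passes 120 N, or if a joint passes its speed limit or range.

## Robot

A 6-joint arm with a two-finger parallel gripper is mounted at the origin on a cart in front of the work surface, level with it; the furniture and walls round the work are solid. World frame = base frame: x ahead of the robot, y to its left, z up, the work surface at z = 0. Lengths are in m, angles in rad, forces in N, time in s.
With the tool pointing down it reaches from about 0.325 to 0.9 m from the base axis. Payload 6.1 kg.
Tool frame: the origin (TCP) lies at the very end of the fingers, on their centre line; the grasp point (between the pads) lies 19 mm behind it (env.tcp_to_grasp is the distance from the TCP to the grasp point, in m); z points along the fingers, y is the line along which they close (so a half turn about z gives the same grasp; the last joint's range is limited). The gripper opens to 87 mm and grips with 3 to 60 N. Pads are 19 mm wide; open, the fingers measure 117 mm over their backs; the gripper's body (75 mm by 190 mm) begins 51 mm behind the grasp point.
Start: joints at [1.151, 0.22, 1.526, -0, 1.395, -0.126], TCP at [0.181, 0.598, 0.223] pointing down, gripper open.
Joint ranges: [-2.98, 2.98], [-0.91, 2.08], [0.09, 2.57], [-1.24, 4.39], [0.2, 2.65], [-2.68, 2.68]. Speed limits (rad/s): [2.57, 2.57, 3.01, 3.14, 3.14, 3.14].

## Interface

Orientations are given as a 3x3 rotation matrix whose columns are the frame's x, y, z axes.
In Python, from plant import env, camera gives the robot as it stands. The module is installed in compiled form; this text tells all that it offers.
- The arm moves only by the tool drive_tool, never from a script. Its argument "commands" is a list that holds one entry, the list of rows, each a list of 4 numbers: the shift along the tool's x, y, z in mm, then the turn about the tool's z in degrees. In form: [[[tx, ty, tz, yaw], ...]]. A call has 1 to 5 rows; each row is the pose to reach, as a shift and turn from the pose commanded when the call began, along the tool's axes at that moment; what a row does not reach only later rows make up. A row lasts 1/8 s, in which the tool goes at most 62.5 mm and 10.7 degrees, less where a joint would pass 70% of its speed; a pose out of reach is approached as far as the arm can. A call with a gripper value outside its range is refused whole. "fingers" is the gripper command: -1 is fully open, 1 is shut, values between are in proportion, set as the call begins (left out, the last holds). The fingers move at their own pace and stop on an object; "newtons" is the grip in N (left out, the last holds). Time passes only in rows, so rows that repeat a pose let the fingers close. It gives the time, the measured TCP pose, the force, the opening and the grip force at its end, in the units of the state.
- env.get_state(): the state, without advancing time (a new reading comes with each control period).
- camera(name): name is "scene" or "side" or "wrist"; returns a dict with "color" (420x560x3 uint8, red, green, blue), "fx", "fy", "cx", "cy" (pixels), "k1" (the pictures are not rectified: a ray, as slopes to the right and down, at radius r is drawn at 1 + k1 r^2 times it, then the intrinsics apply), "world_from_camera" (4x4, takes a point from camera to world coordinates). Camera axes: x right, y up, looking along -z (the intrinsics and any distortion apply to the point x, -y, -z); pixel columns grow to the right and rows downward; lengths in m; the calibration is good to about 2 mm. A picture is of the moment at which its call begins. There is no depth.
- env.hand_in(): hands the job in; it is judged then, once.
The state is a dict: "t": time; "joint_positions": joint angles; "qd": joint speeds; "tau": joint torques, N m; "position": TCP position; "eef_rot": TCP orientation; "wrist_force": force on the tool from outside, world axes, zero at the start; "moment": the same for the moment, N m; "grip_width": opening from 0.0 (shut) to 1.0 (fully open); "grip_force": force on a finger pad.
Only numpy, scipy, OpenCV 4.12 (cv2) and the standard library are available. Lean on these libraries where they do the work, as an engineer would, in place of code of your own. Each camera call takes 0.05 s, during which the arm holds its last target. There are 200 camera calls.

## Working session

There is one attempt and no reset: what is moved stays moved. The work goes in short steps, Python scripts to look and compute and a tool call to move; the robot and the scene stay as the last step left them, time stands still between calls to the robot, and variables do not carry over. Pictures are saved under pics/ and viewed, at most 10 in all, crops included, and the job is handed in when it is done.

Besides the shell and the picture viewer there is one more tool, called by a JSON object that holds its "op" and its "data". drive_tool: Moves the arm, as the interface text tells. Its arguments: {"type":"object","properties":{"commands":{"type":"array","items":{"type":"array","items":{"type":"array","items":{"type":"number"}}}},"fingers":{"type":"number"},"newtons":{"type":"number"}},"required":["commands"]}

```bash
mkdir -p pics
cat > h.py <<'E'
import numpy as np, cv2, json
from plant import env, camera
def save(name, fn):
    c=camera(name); cv2.imwrite('pics/'+fn+'.png', c['color'][:,:,::-1]); 
    np.savez('pics/'+fn+'.npz', **c); return c
def load(fn): return dict(np.load('pics/'+fn+'.npz'))
def KD(c): return np.array([[c['fx'],0,c['cx']],[0,c['fy'],c['cy']],[0,0,1]],float), np.array([c['k1'],0,0,0],float)
def px2w(c,u,v,z):
    K,D=KD(c); x,y=cv2.undistortPoints(np.array([[[u,v]]],float),K,D)[0,0]
    T=c['world_from_camera']; d=T[:3,:3]@np.array([x,-y,-1]); o=T[:3,3]
    return o+d*(z-o[2])/d[2]
def w2px(c,p):
    T=c['world_from_camera']; q=T[:3,:3].T@(np.array(p,float)-T[:3,3]); K,D=KD(c)
    s=np.array([[q[0]/-q[2],-q[1]/-q[2],1]]); return cv2.projectPoints(s,np.zeros(3),np.zeros(3),K,D)[0][0,0]
E
python3 - <<'E'
from h import *
for n in ['scene','side','wrist']:
    c=save(n,n+'0'); print(n,c['fx'],c['k1'],c['world_from_camera'].round(3).tolist())
a=[cv2.imread(f'pics/{n}0.png') for n in ['scene','side']]
s=env.get_state(); print(s['position'],s['eef_rot'],s['wrist_force'],s['grip_width'],env.tcp_to_grasp)
E
```

```text
scene 453.10748140519354 -0.1272161233373296 [[0.489, 0.681, -0.545, -0.092], [-0.872, 0.375, -0.314, -0.39], [-0.009, 0.629, 0.777, 0.994], [0.0, 0.0, 0.0, 1.0]]
side 452.3257175957772 0.03909724489567222 [[0.61, 0.671, -0.42, -0.047], [-0.792, 0.515, -0.327, -0.463], [-0.003, 0.533, 0.846, 1.264], [0.0, 0.0, 0.0, 1.0]]
wrist 307.2089401199034 -0.055232931677936956 [[0.289, -0.918, -0.273, 0.106], [0.957, 0.276, 0.086, 0.621], [-0.003, -0.286, 0.958, 0.384], [0.0, 0.0, 0.0, 1.0]]
[0.1807923  0.59777474 0.22167761] [[-9.57150722e-01  2.89589515e-01 -6.38354307e-04]
 [ 2.89590144e-01  9.57149732e-01 -1.39212902e-03]
 [ 2.07854685e-04 -1.51733842e-03 -9.99998827e-01]] [0.6284412 0.0905814 0.6125396] 1.0014726183307516 0.0187
```

View pics/scene0.png

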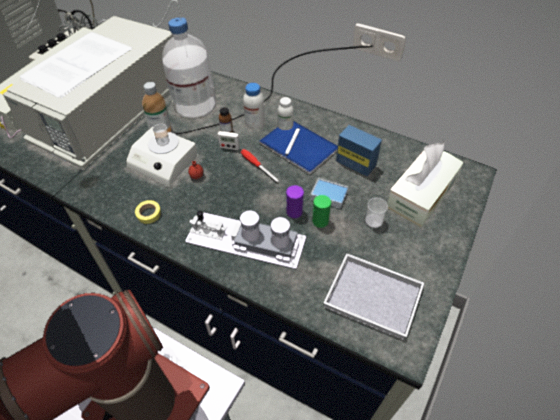

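View pics/side0.png

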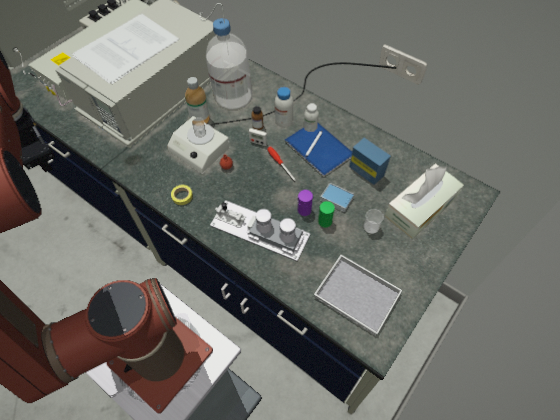

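The scene view shows the nest lying left to right, from about (190,235) to (305,245). The bolt knob is at about (200,217). The grey canisters are at (249,220), next to the bolt, and (281,229), the far one. Look-alikes are purple at (295,200) and green at (322,212), both standing behind the rack and to be left alone. The tray is at (375,295). I choose the two grey ones in the rack, and check them in one crop.

Run:
```python
import cv2, numpy as np
a=cv2.imread('pics/scene0.png')[195:270,180:313]; b=cv2.imread('pics/side0.png')[190:265,203:336]
f=lambda i:cv2.resize(i,None,fx=6,fy=4*1.0*1.0 if 0 else 4,interpolation=cv2.INTER_CUBIC)
g=lambda i:cv2.resize(i,(798,300) if 0 else (532,300),interpolation=cv2.INTER_CUBIC)
cv2.imwrite('pics/crop0.png',np.vstack([g(a),g(b)]))
```

```text
(no output)
```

View pics/crop0.png

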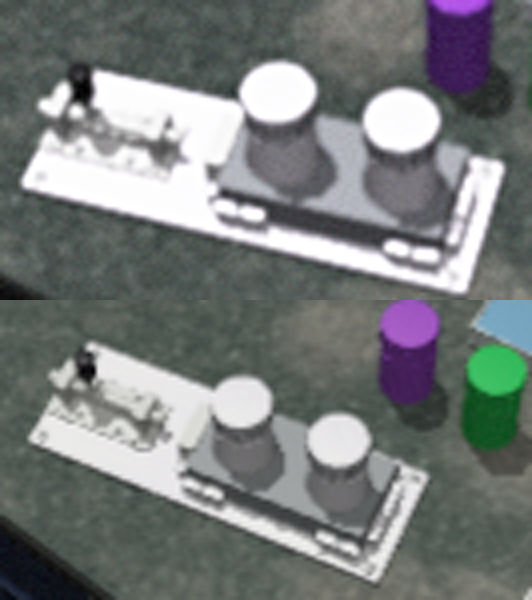

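Run:
```python
from h import *
S=load('scene0');D=load('side0')
sc=lambda x,y:(x/4+180-.375,y/4+195-.375)
sd=lambda x,y:(x/4+203-.375,(y-300)/4+190-.375)
def both(n,a,b,z):
    p=px2w(S,*sc(*a),z);q=px2w(D,*sd(*b),z);print(n,p[:2].round(4),q[:2].round(4)); return (p+q)[:2]/2
n=both('near',(278,93),(242,403),.104);f=both('far',(401,121),(338,440),.104)
k=both('knobtop',(80,69),(86,350),.078)
C=[both('c',a,b,.008) for a,b in [((23,185),(30,440)),((465,290),(378,580)),((502,160),(427,475)),((92,68),(92,342))]]
C=np.array(C);print('edges',[np.linalg.norm(C[i]-C[i-1]).round(4) for i in range(4)])
d=(n-f);print('spacing',np.linalg.norm(d),'yaw canisters',np.degrees(np.arctan2(d[1],d[0])))
for i,j in((0,1),(3,2)):
    e=C[i]-C[j];print('edge yaw',np.degrees(np.arctan2(e[1],e[0])))
yh=C[0]+C[3]-C[1]-C[2];yh/=np.linalg.norm(yh)
ctr=C.mean(0);org=ctr-.012*yh;print('nest org',org,'near pred',org-.005*yh,'far pred',org-.085*yh,'knob pred along', (k-org)@yh, 'lat',(k-org)@[-yh[1],yh[0]])
# tray from blobs
for nm,u in(('scene',[(343,257),(423,291),(405,334),(327,295)]),('side',[(343,259),(401,292),(377,331),(316,294)])):
    c=load(nm+'0');P=np.array([px2w(c,*q,.025)[:2] for q in u]);print('tray',P.mean(0).round(3),np.linalg.norm(P-np.roll(P,1,0),axis=1).round(3))
```

```text
near [0.4707 0.0176] [0.4751 0.0149]
far [ 0.4887 -0.06  ] [ 0.4934 -0.0616]
knobtop [0.4416 0.1527] [0.4504 0.1527]
c [0.3828 0.1701] [0.3879 0.1674]
c [ 0.4539 -0.1252] [ 0.4583 -0.1276]
c [ 0.5555 -0.0994] [ 0.5556 -0.1037]
c [0.4873 0.1873] [0.4887 0.1903]
edges [np.float64(0.1046), np.float64(0.3035), np.float64(0.1025), np.float64(0.2981)]
spacing 0.07914745386707453 yaw canisters 103.24922322359856
edge yaw 103.4786201512361
edge yaw 103.09878806632018
nest org [0.47398992 0.02071302] near pred [0.47513935 0.01584693] far pred [ 0.49353031 -0.06201046] knob pred along 0.1348769837656761 lat -0.0031027928914024233
tray [ 0.469 -0.329] [0.118 0.212 0.126 0.201]
tray [ 0.474 -0.337] [0.141 0.191 0.14  0.195]
```

The crop confirms it: two plain grey canisters stand in the rack, the near one at crop (278,93) and the far one at (401,121). The black knob is at crop (80,69). The measured sizes fit: edges 0.104 and 0.30 m, canister spacing 0.079 m.

```bash
cat >> h.py <<'E'
YH=np.array([-0.230,0.973])
def go(x,y,z,yaw=13.3):
    s=env.get_state(); R=s['eef_rot']; d=R.T@(np.array([x,y,z])-s['position'])*1000
    cur=np.degrees(np.arctan2(R[1,1],R[0,1])); t=-(yaw-cur); t=(t+90)%180-90
    print('go',d.round(1),'turn',round(t,1),'t',s['t'],'F',np.round(s['wrist_force'],1),'w',round(s['grip_width']*87,1),'gf',s['grip_force'])
E
python3 - <<'E'
from h import *
go(.443,.152,.2)
S=load('scene0');print('purple',px2w(S,295,190,.088),'green',px2w(S,322,199,.088),'beaker',px2w(S,377,202,.07),'balance',px2w(S,160,138,.1),'dropper',px2w(S,196,175,.02))
E
```

```text
go [-380.1 -350.7   22.1] turn 59.9 t 0.15 F [0.6 0.1 0.6] w 87.1 gf 0.0
purple [ 0.619783   -0.03289689  0.088     ] green [ 0.62621549 -0.10943137  0.088     ] beaker [ 0.70204644 -0.23701981  0.07      ] balance [0.5997331  0.40710516 0.1       ] dropper [0.58452172 0.27835347 0.02      ]
```

{"op": "drive_tool", "data": {"commands": [[[-40,-37,0,10],[-80,-74,0,20],[-120,-111,0,30],[-160,-148,0,40],[-200,-185,0,50]]], "fingers": -0.4, "newtons": 12}}

```text
t: 0.78
position: [0.3193, 0.3616, 0.2224]
eef_rot: [[-0.388, 0.921, 0.0], [0.921, 0.388, -0.0], [-0.0, 0.0, -1.0]]
wrist_force: [1.1, 0.3, -0.6]
grip_width: 0.708
grip_force: 0.0
```

```bash
python3 -c "
from h import *
go(.443,.152,.17)"
```

```text
go [-241.2   32.5   52.4] turn 9.6 t 0.775 F [ 1.1  0.3 -0.6] w 61.6 gf 0.0
```

{"op": "drive_tool", "data": {"commands": [[[-60,8,0,3],[-120,16,10,6],[-180,24,30,9.6],[-241,32,52,9.6],[-241,32,52,9.6]]]}}

```text
t: 1.4
position: [0.4432, 0.1508, 0.1687]
eef_rot: [[-0.229, 0.973, -0.003], [0.973, 0.229, -0.001], [-0.001, -0.003, -1.0]]
wrist_force: [0.2, 0.3, -0.3]
grip_width: 0.702
grip_force: 0.0
```

```bash
python3 -c "
from h import *
go(.443,.152,.17); c=save('wrist','w1'); print(w2px(c,[.443,.152,.078]),w2px(c,[.474,.016,.104]),c['world_from_camera'][:3].round(3).tolist())"
```

```text
go [ 1.2  0.  -1.3] turn -0.0 t 1.4 F [ 0.2  0.3 -0.3] w 61.1 gf 0.0
[279.00819715 210.40865203] [277.67978522 363.0699951 ] [[0.973, -0.221, -0.062, 0.426], [0.23, 0.932, 0.282, 0.228], [-0.004, -0.289, 0.957, 0.331]]
```

View pics/w1.png

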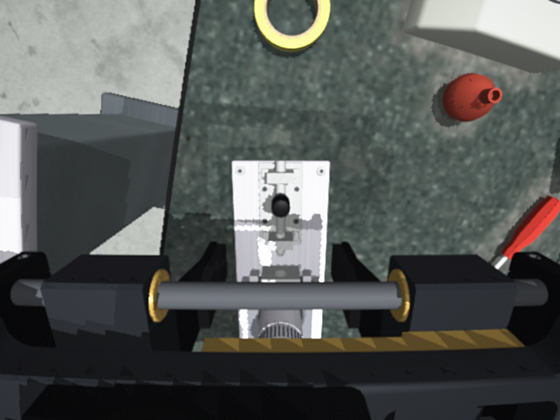

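The wrist view shows the knob's top at about (281,202), on the centreline of the plate (edges at x = 233 and 329).

```bash
python3 -c "
from h import *
c=load('w1'); g=c['color'].astype(int).sum(2)[180:230,262:300]
m=(g<90); ys,xs=np.nonzero(m); print(xs.min()+262,xs.max()+262,ys.min()+180,ys.max()+180)
for r in range(188,222,2): print(r,''.join('#' if v<90 else '+' if v<160 else '.' for v in g[r-180]))
p=px2w(c,281,202,.078);print(p,px2w(c,233,163,.008),px2w(c,329,161,.008))
go(p[0],p[1],.052)"
```

```text
272 288 195 215
188 ......................................
190 ......................................
192 ......................................
194 .................+++..................
196 .............+#########+..............
198 ............#############+............
200 ..........+######+++++####............
202 ..........+###++........+##...........
204 ..........##++++.........+#...........
206 ..........##++++++...+++++#...........
208 ..........+#++++++++++++++#...........
210 ..........+###+++++++++++##...........
212 ...........+###+++++++####............
214 .............###########+.............
216 ...............+++++++................
218 ......................................
220 .................................++...
[0.44292604 0.15969446 0.078     ] [0.38858371 0.17063208 0.008     ] [0.48628779 0.19595237 0.008     ]
go [  7.3   1.9 117.4] turn 0.0 t 1.45 F [-0.3  0.4  0.3] w 61.2 gf 0.0
```

```bash
python3 -c "
from h import *
c=load('w1'); p=px2w(c,280.5,207,.078);print(p)
go(p[0],p[1],.051)"
```

```text
[0.44354061 0.15526998 0.078     ]
go [  2.8   1.4 118.4] turn 0.0 t 1.45 F [-0.3  0.4  0.3] w 61.2 gf 0.0
```

{"op": "drive_tool", "data": {"commands": [[[3,1,40,0],[3,1,80,0],[3,1,110,0],[3,1,116,0],[3,1,116,0]]]}}

```text
t: 2.08
position: [0.4435, 0.1583, 0.0552]
eef_rot: [[-0.236, 0.972, 0.0], [0.972, 0.236, 0.0], [0.0, 0.0, -1.0]]
wrist_force: [0.5, -0.3, -0.6]
grip_width: 0.702
grip_force: 0.0
```

{"op": "drive_tool", "data": {"commands": [[[0,0,0,0],[0,0,0,0],[0,0,0,0],[0,0,0,0],[0,0,0,0]]], "fingers": 1, "newtons": 12}}

```text
t: 2.7
position: [0.4434, 0.1573, 0.0546]
eef_rot: [[-0.234, 0.972, 0.0], [0.972, 0.234, -0.0], [-0.0, 0.0, -1.0]]
wrist_force: [-0.3, 0.2, 0.4]
grip_width: 0.219
grip_force: 0.0
```

{"op": "drive_tool", "data": {"commands": [[[0,0,0,0],[0,0,0,0],[-5,0,0,0],[-11,0,0,0],[-18,0,0,0]]]}}

```text
t: 3.32
position: [0.447, 0.1397, 0.0545]
eef_rot: [[-0.235, 0.972, -0.001], [0.972, 0.235, 0.0], [0.001, -0.001, -1.0]]
wrist_force: [-5.2, 1.5, 5.6]
grip_width: 0.191
grip_force: 12.0
```

{"op": "drive_tool", "data": {"commands": [[[-3,0,0,0],[-6,0,0,0],[-9,0,0,0],[-9,0,0,0]]]}}

```text
t: 3.82
position: [0.4492, 0.1307, 0.0545]
eef_rot: [[-0.234, 0.972, -0.001], [0.972, 0.234, -0.0], [0.0, -0.001, -1.0]]
wrist_force: [-5.8, -0.6, 4.9]
grip_width: 0.188
grip_force: 12.0
```

{"op": "drive_tool", "data": {"commands": [[[-2,-1,0,0],[-4,-1,0,0],[-6,-1,0,0],[-6,-1,0,0]]]}}

```text
t: 4.32
position: [0.4504, 0.1249, 0.0545]
eef_rot: [[-0.234, 0.972, 0.001], [0.972, 0.234, -0.0], [-0.0, 0.0, -1.0]]
wrist_force: [-0.9, 0.3, 0.7]
grip_width: 0.185
grip_force: 12.0
```

{"op": "drive_tool", "data": {"commands": [[[-2,0,0,0],[-4,0,0,0],[-4,0,0,0]]]}}

```text
t: 4.7
position: [0.4506, 0.1239, 0.0546]
eef_rot: [[-0.234, 0.972, -0.001], [0.972, 0.234, 0.005], [0.005, 0.001, -1.0]]
wrist_force: [-2.3, 13.6, 1.5]
grip_width: 0.194
grip_force: 12.0
```

{"op": "drive_tool", "data": {"commands": [[[0,0,0,0],[0,0,0,0],[0,0,0,0],[0,0,-30,0],[0,0,-80,0]]], "fingers": -0.4}}

```text
t: 5.32
position: [0.4493, 0.1206, 0.1335]
eef_rot: [[-0.234, 0.972, -0.005], [0.972, 0.234, -0.001], [0.0, -0.005, -1.0]]
wrist_force: [0.4, 0.2, 0.2]
grip_width: 0.652
grip_force: 0.0
```

{"op": "drive_tool", "data": {"commands": [[[0,0,-40,0],[0,0,-60,0],[0,0,-60,0],[0,0,-60,0]]]}}

```text
t: 5.82
position: [0.4504, 0.1209, 0.1933]
eef_rot: [[-0.234, 0.972, -0.002], [0.972, 0.234, -0.0], [0.0, -0.002, -1.0]]
wrist_force: [0.3, 0.1, -0.3]
grip_width: 0.7
grip_force: 0.0
```

Run:
```python
from h import *
c=save('wrist','w2'); 
d=save('scene','s2'); e=save('side','d2')
crop=np.vstack([cv2.resize(d['color'][195:270,180:313],(532,300),interpolation=2)])
im=np.hstack([c['color'][:,140:420],cv2.copyMakeBorder(crop[:,:500],0,120,0,0,0)])
cv2.imwrite('pics/m2.png',im[:,:,::-1]); go(.474,.016,.2)
print(w2px(c,[.474,.016,.104]))
```

```text
go [-107.7   -1.5   -7.1] turn 0.3 t 5.975 F [-0.3 -0.5 -0.7] w 60.9 gf 0.0
[276.97236235 318.69019455]
```

View pics/m2.png

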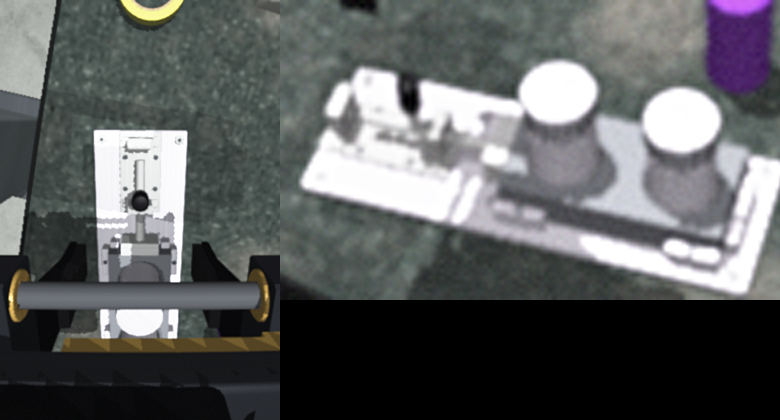

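The left half (wrist view) shows the knob moved along to about (280,200), with its rod reaching the keeper lug, and the near canister's cap at about (280,318). The right half (scene view) shows the bolt forward and both canisters standing. The bolt is home after about 34 mm of travel, ended by a firm stop at 13.6 N.

{"op": "drive_tool", "data": {"commands": [[[-40,0,0,0.3],[-90,0,0,0.3],[-108,0,10,0.3],[-108,0,20,0.3],[-108,0,50,0.3]]]}}

```text
t: 6.6
position: [0.477, 0.0171, 0.1444]
eef_rot: [[-0.229, 0.973, 0.002], [0.973, 0.229, 0.001], [0.0, 0.002, -1.0]]
wrist_force: [0.4, 0.8, 0.1]
grip_width: 0.698
grip_force: 0.0
```

{"op": "drive_tool", "data": {"commands": [[[0,0,35,0],[0,0,60,0],[0,0,69,0],[0,0,69,0],[0,0,69,0]]]}}

```text
t: 7.22
position: [0.4772, 0.0165, 0.0766]
eef_rot: [[-0.23, 0.973, 0.002], [0.973, 0.23, -0.0], [-0.001, 0.002, -1.0]]
wrist_force: [1.1, 1.3, 0.2]
grip_width: 0.702
grip_force: 0.0
```

{"op": "drive_tool", "data": {"commands": [[[0,0,0,0],[0,0,0,0],[0,0,0,0],[0,0,0,0]]], "fingers": 1, "newtons": 10}}

```text
t: 7.72
position: [0.4766, 0.016, 0.0761]
eef_rot: [[-0.229, 0.973, 0.0], [0.973, 0.229, -0.0], [-0.0, 0.0, -1.0]]
wrist_force: [-2.3, -0.6, 6.7]
grip_width: 0.523
grip_force: 10.0
```

{"op": "drive_tool", "data": {"commands": [[[0,-0.5,0,0],[0,-0.5,0,0],[0,-0.5,0,0],[0,-0.5,0,0]]], "newtons": 32}}

```text
t: 8.22
position: [0.4765, 0.016, 0.0761]
eef_rot: [[-0.229, 0.973, 0.001], [0.973, 0.229, -0.0], [-0.0, 0.001, -1.0]]
wrist_force: [-1.0, 0.3, 5.1]
grip_width: 0.521
grip_force: 32.0
```

{"op": "drive_tool", "data": {"commands": [[[0,0,-3,0],[0,0,-8,0],[0,0,-15,0],[0,0,-24,0],[0,0,-34,0]]]}}

```text
t: 8.85
position: [0.4757, 0.0161, 0.1101]
eef_rot: [[-0.229, 0.973, -0.0], [0.973, 0.229, 0.0], [0.0, -0.0, -1.0]]
wrist_force: [0.0, -0.9, -4.7]
grip_width: 0.519
grip_force: 32.0
```

{"op": "drive_tool", "data": {"commands": [[[0,0,-4,0],[0,0,-6,0],[0,0,-6,0],[0,0,-6,0],[0,0,-6,0]]]}}

```text
t: 9.48
position: [0.4757, 0.0161, 0.1152]
eef_rot: [[-0.229, 0.973, -0.001], [0.973, 0.229, 0.0], [0.0, -0.001, -1.0]]
wrist_force: [0.2, -0.2, -5.1]
grip_width: 0.517
grip_force: 32.0
```

The near canister reads 5.1 N, about 0.52 kg, so it is probably the heavier one. I lower it back gently.

{"op": "drive_tool", "data": {"commands": [[[0,0,8,0],[0,0,16,0],[0,0,24,0],[0,0,31,0],[0,0,35,0]]]}}

```text
t: 10.1
position: [0.4755, 0.0161, 0.0798]
eef_rot: [[-0.229, 0.973, -0.001], [0.973, 0.229, 0.0], [0.0, -0.001, -1.0]]
wrist_force: [0.2, 0.2, -5.6]
grip_width: 0.522
grip_force: 32.0
```

{"op": "drive_tool", "data": {"commands": [[[0,0,2,0],[0,0,3,0],[0,0,4,0],[0,0,4,0]]]}}

```text
t: 10.6
position: [0.476, 0.0161, 0.0766]
eef_rot: [[-0.229, 0.973, 0.0], [0.973, 0.229, 0.0], [-0.0, 0.0, -1.0]]
wrist_force: [0.2, 0.4, -5.4]
grip_width: 0.519
grip_force: 32.0
```

{"op": "drive_tool", "data": {"commands": [[[0,0,1,0],[0,0,1,0],[0,0,1.5,0],[0,0,1.5,0]]]}}

```text
t: 11.1
position: [0.4763, 0.0159, 0.0761]
eef_rot: [[-0.23, 0.973, 0.0], [0.973, 0.23, -0.0], [-0.0, 0.0, -1.0]]
wrist_force: [-5.0, 1.2, 7.6]
grip_width: 0.519
grip_force: 32.0
```

{"op": "drive_tool", "data": {"commands": [[[0,0,-0.5,0],[0,0,-0.5,0],[0,0,-0.5,0],[0,0,-0.5,0],[0,0,-0.5,0]]], "fingers": -0.4, "newtons": 10}}

```text
t: 11.72
position: [0.4759, 0.0161, 0.0755]
eef_rot: [[-0.229, 0.973, -0.0], [0.973, 0.229, 0.0], [0.0, -0.0, -1.0]]
wrist_force: [-0.6, 0.0, -0.3]
grip_width: 0.695
grip_force: 0.0
```

{"op": "drive_tool", "data": {"commands": [[[0,0,-10,0],[0,0,-30,0],[0,0,-60,0],[0,0,-95,0],[0,0,-95,0]]]}}

```text
t: 12.35
position: [0.4785, 0.0158, 0.1746]
eef_rot: [[-0.23, 0.973, 0.007], [0.973, 0.23, -0.001], [-0.003, 0.007, -1.0]]
wrist_force: [0.3, -0.4, 0.2]
grip_width: 0.698
grip_force: 0.0
```

Run:
```python
from h import *
c=save('wrist','w3'); d=save('scene','s3')
crop=cv2.resize(d['color'][195:270,180:313],(532,300),interpolation=2)
im=np.hstack([c['color'][:,140:420],cv2.copyMakeBorder(crop[:,:500],0,120,0,0,0)])
cv2.imwrite('pics/m3.png',im[:,:,::-1]); go(.4942,-.062,.2)
print(w2px(c,[.476,.016,.104]),w2px(c,[.494,-.062,.104]))
```

```text
go [-80.2  -0.3 -28.9] turn -0.0 t 12.45 F [-0.4 -0.3 -0.2] w 60.9 gf 0.0
[275.04127146 218.17715044] [274.86989608 304.55210089]
```

View pics/m3.png

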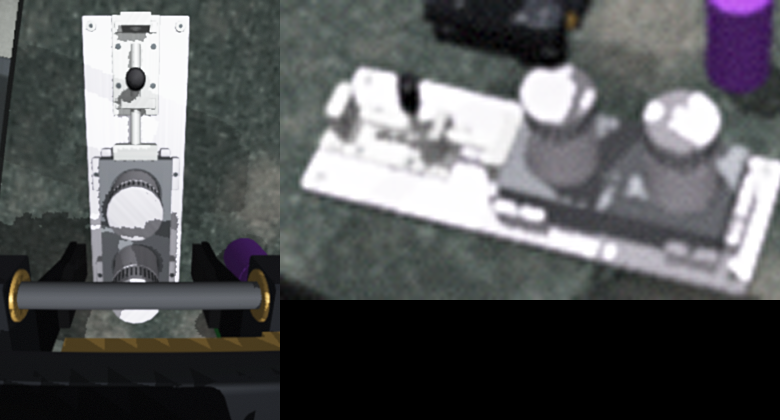

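The left half (wrist view) shows the near canister standing in its well, cap at (275,211), and the far cap partly hidden at about (275,297). The bolt is still in the keeper. The scene half shows both canisters seated.

{"op": "drive_tool", "data": {"commands": [[[-30,0,0,0],[-78,0,0,0],[-78,0,10,0],[-78,0,25,0],[-78,0,50,0]]]}}

```text
t: 13.08
position: [0.4933, -0.0587, 0.1191]
eef_rot: [[-0.23, 0.973, -0.0], [0.973, 0.23, 0.001], [0.001, -0.0, -1.0]]
wrist_force: [0.7, 0.1, 0.1]
grip_width: 0.702
grip_force: 0.0
```

{"op": "drive_tool", "data": {"commands": [[[0,0,25,0],[0,0,40,0],[0,0,45,0],[0,0,45,0],[0,0,45,0]]]}}

```text
t: 13.7
position: [0.4946, -0.0599, 0.0765]
eef_rot: [[-0.23, 0.973, 0.002], [0.973, 0.23, -0.0], [-0.001, 0.001, -1.0]]
wrist_force: [0.3, -0.6, -0.1]
grip_width: 0.703
grip_force: 0.0
```

{"op": "drive_tool", "data": {"commands": [[[0,0,0,0],[0,0,0,0],[0,0,0,0],[0,0,0,0]]], "fingers": 1, "newtons": 10}}

```text
t: 14.2
position: [0.494, -0.06, 0.0759]
eef_rot: [[-0.229, 0.973, 0.0], [0.973, 0.229, -0.0], [-0.0, 0.0, -1.0]]
wrist_force: [-1.3, -0.5, 3.4]
grip_width: 0.527
grip_force: 10.0
```

{"op": "drive_tool", "data": {"commands": [[[0,-0.5,0,0],[0,-0.5,0,0],[0,-0.5,-1,0],[0,-0.5,-4,0],[0,-0.5,-10,0]]], "newtons": 32}}

```text
t: 14.82
position: [0.4926, -0.0597, 0.085]
eef_rot: [[-0.229, 0.973, -0.002], [0.973, 0.229, 0.001], [0.001, -0.002, -1.0]]
wrist_force: [-0.1, -0.1, -2.1]
grip_width: 0.522
grip_force: 32.0
```

{"op": "drive_tool", "data": {"commands": [[[0,0,-8,0],[0,0,-16,0],[0,0,-24,0],[0,0,-29,0],[0,0,-30,0]]]}}

```text
t: 15.45
position: [0.4936, -0.06, 0.1161]
eef_rot: [[-0.229, 0.973, 0.001], [0.973, 0.229, -0.0], [-0.0, 0.001, -1.0]]
wrist_force: [-0.7, 0.2, -2.3]
grip_width: 0.521
grip_force: 32.0
```

{"op": "drive_tool", "data": {"commands": [[[0,0,0,0],[0,0,0,0],[0,0,0,0],[0,0,0,0]]]}}

```text
t: 15.95
position: [0.4932, -0.0599, 0.1154]
eef_rot: [[-0.23, 0.973, -0.0], [0.973, 0.23, 0.0], [0.0, -0.0, -1.0]]
wrist_force: [0.6, -0.0, -2.0]
grip_width: 0.52
grip_force: 32.0
```

The far canister reads about 2.1 N (0.22 kg), so it is the lighter one. It goes back into its well.

{"op": "drive_tool", "data": {"commands": [[[0,0,8,0],[0,0,16,0],[0,0,24,0],[0,0,31,0],[0,0,35,0]]]}}

```text
t: 16.58
position: [0.4929, -0.0599, 0.0798]
eef_rot: [[-0.229, 0.973, -0.001], [0.973, 0.229, 0.0], [0.0, -0.001, -1.0]]
wrist_force: [0.6, 0.0, -2.8]
grip_width: 0.524
grip_force: 32.0
```

{"op": "drive_tool", "data": {"commands": [[[0,0,2,0],[0,0,3,0],[0,0,4,0],[0,0,4.5,0],[0,0,4.5,0]]]}}

```text
t: 17.2
position: [0.4934, -0.0599, 0.0761]
eef_rot: [[-0.23, 0.973, 0.0], [0.973, 0.23, -0.0], [-0.0, 0.0, -1.0]]
wrist_force: [-0.4, 0.7, -2.9]
grip_width: 0.519
grip_force: 32.0
```

{"op": "drive_tool", "data": {"commands": [[[0,0,1,0],[0,0,1,0],[0,0,1.5,0],[0,0,1.5,0]]]}}

```text
t: 17.7
position: [0.4937, -0.0602, 0.076]
eef_rot: [[-0.23, 0.973, 0.0], [0.973, 0.23, -0.0], [-0.001, 0.0, -1.0]]
wrist_force: [-3.9, 0.7, 9.6]
grip_width: 0.52
grip_force: 32.0
```

Seated. Next: release, rise, go back to the near canister and grip it.

{"op": "drive_tool", "data": {"commands": [[[0,0,-0.5,0],[0,0,-0.5,0],[0,0,-0.5,0],[0,0,-0.5,0],[0,0,-0.5,0]]], "fingers": -0.4, "newtons": 10}}

```text
t: 18.32
position: [0.4933, -0.0599, 0.075]
eef_rot: [[-0.23, 0.973, -0.0], [0.973, 0.23, 0.0], [0.0, -0.0, -1.0]]
wrist_force: [0.3, 0.5, -0.5]
grip_width: 0.697
grip_force: 0.0
```

{"op": "drive_tool", "data": {"commands": [[[0,0,-10,0],[0,0,-30,0],[0,0,-60,0],[0,0,-95,0],[0,0,-95,0]]]}}

```text
t: 18.95
position: [0.4958, -0.0606, 0.1742]
eef_rot: [[-0.23, 0.973, 0.007], [0.973, 0.23, -0.002], [-0.004, 0.006, -1.0]]
wrist_force: [0.4, 0.0, -1.0]
grip_width: 0.696
grip_force: 0.0
```

Run:
```python
from h import *
c=save('wrist','w4'); d=save('scene','s4')
crop=cv2.resize(d['color'][195:270,180:313],(532,300),interpolation=2)
im=np.hstack([c['color'][:,140:420],cv2.copyMakeBorder(crop[:,:500],0,120,0,0,0)])
cv2.imwrite('pics/m4.png',im[:,:,::-1]); go(.476,.018,.076)
```

```text
go [80.   0.7 94.6] turn -0.0 t 19.05 F [-0.8  0.6 -0.4] w 61.1 gf 0.0
```

View pics/m4.png

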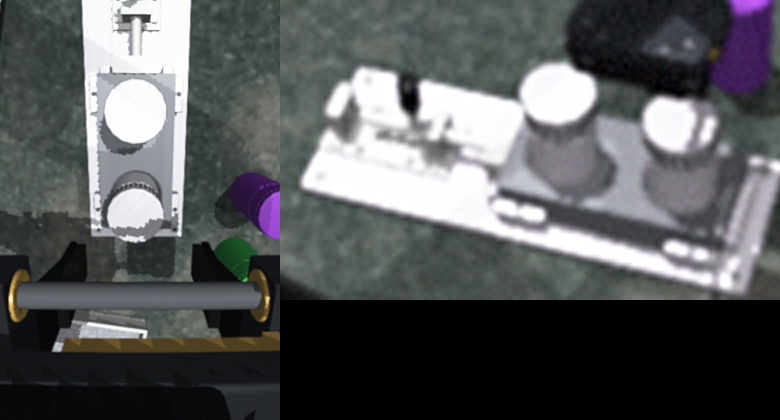

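The wrist half shows both canisters upright in their wells, caps at (275,112) and (275,213). The scene half shows the bolt still home. Back to the near one.

{"op": "drive_tool", "data": {"commands": [[[30,0,0,0],[80,0,0,0],[80,0,10,0],[80,0,25,0],[80,0,50,0]]]}}

```text
t: 19.68
position: [0.4753, 0.0169, 0.1189]
eef_rot: [[-0.229, 0.973, 0.0], [0.973, 0.229, -0.0], [-0.001, 0.0, -1.0]]
wrist_force: [-1.5, 0.2, -0.4]
grip_width: 0.698
grip_force: 0.0
```

{"op": "drive_tool", "data": {"commands": [[[0,0,25,0],[0,0,40,0],[0,0,44,0],[0,0,44,0],[0,0,44,0]]]}}

```text
t: 20.3
position: [0.4758, 0.0177, 0.077]
eef_rot: [[-0.229, 0.973, 0.002], [0.973, 0.229, -0.0], [-0.001, 0.002, -1.0]]
wrist_force: [0.4, 0.5, 0.3]
grip_width: 0.697
grip_force: 0.0
```

{"op": "drive_tool", "data": {"commands": [[[0,0,0,0],[0,0,0,0],[0,0,0,0],[0,0,0,0]]], "fingers": 1, "newtons": 10}}

```text
t: 20.8
position: [0.4751, 0.0179, 0.0764]
eef_rot: [[-0.23, 0.973, 0.0], [0.973, 0.23, -0.0], [-0.0, 0.0, -1.0]]
wrist_force: [-1.5, 0.6, 4.3]
grip_width: 0.525
grip_force: 10.0
```

{"op": "drive_tool", "data": {"commands": [[[0,0,0,0],[0,0,0,0],[0,0,-1,0],[0,0,-4,0],[0,0,-10,0]]], "newtons": 38}}

```text
t: 21.42
position: [0.474, 0.0181, 0.0853]
eef_rot: [[-0.229, 0.973, -0.002], [0.973, 0.229, 0.0], [0.001, -0.002, -1.0]]
wrist_force: [0.3, 0.9, -6.2]
grip_width: 0.519
grip_force: 38.0
```

{"op": "drive_tool", "data": {"commands": [[[0,0,-15,0],[0,0,-35,0],[0,0,-60,0],[0,0,-85,0],[0,0,-100,0]]]}}

```text
t: 22.05
position: [0.4755, 0.0179, 0.1883]
eef_rot: [[-0.23, 0.973, 0.002], [0.973, 0.23, -0.0], [-0.001, 0.002, -1.0]]
wrist_force: [-0.2, -0.2, -5.0]
grip_width: 0.517
grip_force: 38.0
```

Run:
```python
from h import *
go(.472,-.333,.185)
```

```text
go [-340.7  -84.     3.4] turn -0.0 t 22.05 F [-0.2 -0.2 -5. ] w 45.0 gf 38.00085580791347
```

{"op": "drive_tool", "data": {"commands": [[[0,0,-15,0],[-15,-4,-25,0],[-45,-11,-25,0],[-80,-20,-25,0],[-115,-28,-25,0]]]}}

```text
t: 22.68
position: [0.4734, -0.1023, 0.2107]
eef_rot: [[-0.23, 0.973, -0.001], [0.973, 0.23, -0.0], [0.0, -0.001, -1.0]]
wrist_force: [-0.0, 0.1, -4.9]
grip_width: 0.519
grip_force: 38.0
```

{"op": "drive_tool", "data": {"commands": [[[-40,-10,0,0],[-80,-20,0,0],[-120,-30,0,0],[-155,-39,0,0],[-185,-46,5,0]]]}}

```text
t: 23.3
position: [0.4709, -0.2936, 0.2059]
eef_rot: [[-0.228, 0.974, -0.001], [0.974, 0.228, -0.0], [-0.0, -0.001, -1.0]]
wrist_force: [0.7, 0.6, -5.1]
grip_width: 0.519
grip_force: 38.0
```

{"op": "drive_tool", "data": {"commands": [[[-20,-5,6,0],[-33,-8,12,0],[-40,-10,18,0],[-40,-10,20,0],[-40,-10,20,0]]]}}

```text
t: 23.92
position: [0.4713, -0.3313, 0.1858]
eef_rot: [[-0.23, 0.973, -0.0], [0.973, 0.23, 0.001], [0.001, -0.0, -1.0]]
wrist_force: [0.8, -0.1, -6.0]
grip_width: 0.522
grip_force: 38.0
```

{"op": "drive_tool", "data": {"commands": [[[0,0,0,0],[0,0,0,0],[0,0,0,0]]]}}

```text
t: 24.3
position: [0.4714, -0.3322, 0.1863]
eef_rot: [[-0.23, 0.973, 0.0], [0.973, 0.23, -0.0], [-0.0, 0.0, -1.0]]
wrist_force: [0.4, 0.5, -4.6]
grip_width: 0.517
grip_force: 38.0
```

Run:
```python
from h import *
go(.472,-.333,.185)
d=save('scene','s5'); e=save('side','d5')
f=lambda i:cv2.resize(i[190:360,175:445],(400,252))
im=np.vstack([np.hstack([cv2.resize(x['color'][195:355,180:440],(390,240),interpolation=2) for x in (d,e)])])
cv2.imwrite('pics/m5.png',im[:,:,::-1])
```

```text
go [-1.   0.4  1.3] turn -0.0 t 24.3 F [ 0.4  0.5 -4.6] w 45.0 gf 38.00157553749159
```

View pics/m5.png

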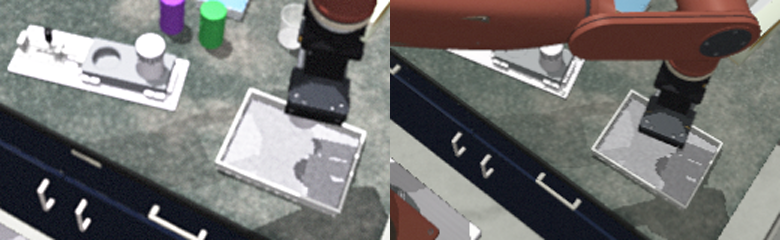

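The scene half shows the near well empty, the far canister standing in its well at crop (150,50), and the bolt still home. The gripper is over the tray, which spans crop (217–366, 90–212). The 5 N load shows the heavier canister is still in its grip. Handing in.

```bash
python3 -c "
from h import *
print(env.hand_in())"
```

```text
the job is handed in; nothing more can be done
None
```

I've handed the job in, but it returned no verdict: the bolt is home, the heavier canister (the one next to the bolt, about 0.5 kg) is held still about 10 cm above the middle of the tray, and the lighter one (about 0.2 kg) stands in its own well.

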